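# Nest the spare bench-edge guard

### The arm

A 6-joint arm with a two-finger parallel gripper is mounted at the origin on the work surface. World frame = base frame: x ahead of the robot, y to its left, z up, the work surface at z = 0. Lengths are in m, angles in degrees, forces in N, time in s.
With the tool pointing down it reaches from about 0.4 to 0.825 m from the base axis. Payload 7 kg.
Tool frame: the origin (TCP) lies on the mounting face of the last link; the fingertips stand 178 mm ahead of it and the grasp point (between the pads) lies 159 mm ahead of it (ctrl.tip_extent is the distance from the TCP to the fingertips, in m); z points along the fingers, y is the direction in which the jaws open and shut (so a half turn about z gives the same grasp; the last joint's range is limited). The gripper opens to 88 mm and grips with 3 to 60 N. Pads are 19 mm wide; open, the fingers measure 130 mm over their backs; the gripper's body (78 mm by 193 mm) begins 47 mm behind the grasp point.
Start: joints at [85.033, 20.546, 0.682, 0, -70.136, -16.507], TCP at [0.247, 0.628, 0.405] pointing down, gripper open.
Joint ranges: [-176.03, 176.03], [-82.01, 121.73], [-58.28, 71.71], [-173.87, 95.51], [-174.79, -0.11], [-173.66, 173.66]. Speed limits (degrees/s): [136.94, 136.94, 172.46, 180, 180, 180].

### API

Orientations are given as [roll, pitch, yaw] about the fixed x, y, z axes, in that order (R = Rz(yaw) Ry(pitch) Rx(roll)).
In Python, from plant import ctrl gives the robot as it stands. The module is installed in compiled form; this text tells all that it offers.
- The arm moves only by the tool carry_out, never from a script. Its argument "moves" is text: rows parted by semicolons, each of 7 numbers parted by spaces: the finger opening in m, from 0 to 0.0876, then the shift along the tool's x, y, z in m, then the turn, a rotation vector about the tool's x, y, z in rad. A call has 1 to 20 rows; each row is the pose to reach, as a shift and turn from the pose commanded when the call began, along the tool's axes at that moment; what a row does not reach only later rows make up. A row lasts 1/10 s, in which the tool goes at most 50 mm and 8.59 degrees, less where a joint would pass 70% of its speed; a pose out of reach is approached as far as the arm can. A call with a gripper value outside its range is refused whole. The fingers move at their own pace and stop on an object; the grip force is fixed at half the most. Time passes only in rows, so rows that repeat a pose let the fingers close. It gives the time, the measured TCP pose, the force and the opening at its end, in the units of the state.
- ctrl.get_obs(): the state, without advancing time (a new reading comes with each control period).
- ctrl.snapshot(name): name is "scene" or "top" or "wrist"; returns a dict with "image" (480x640x3 uint8, red, green, blue), "K" (3x3 intrinsics, pixels), "R" (3x3) and "t" (3): a world point X has camera coordinates R X + t. Camera axes: x right, y down, z forward; pixel columns grow to the right and rows downward; lengths in m; the calibration is good to about 2 mm. A picture is of the moment at which its call begins. There is no depth.
- ctrl.close_job(): hands the job in, once; it reports no verdict.
Trained networks look in a picture, given as the dict that the camera call returned (one of the last four; its "shot" number tells which), for a name from the list of things; names that differ only in an ending like _2 or _b are one class to them, and where a whole thing is asked for, a point or a joint stands for the part that bears it (a point fixed in the world has none). Each returns a list of dicts, best first, with "confidence" (0 to 1); they miss things now and then, are a little off and sometimes report something else, mostly with a low value. They report only what shows in the picture. A call takes as long as a camera call. They do not tell look-alikes from the thing itself.
- ctrl.recognise(picture, label): "extent" ([left, top, right, bottom] in pixels, round what is visible of it).
- ctrl.trace(picture, label): "region" (480x640 bool, what is visible of it) and "extent" ([left, top, right, bottom] in pixels, round what is visible of it).
- ctrl.mark_of(picture, label): "at" ([row, column] in pixels: a listed point, or the origin of a listed thing).
The state is a dict: "clock": time; "joint_pos": joint angles; "qvel": joint speeds; "tau": joint torques, N m; "tool_pos": TCP position; "orientation": TCP orientation; "force": force on the tool from outside, world axes, zero at the start; "moment": the same for the moment, N m; "opening": finger opening in m.
Only numpy, scipy, OpenCV 4.12 (cv2) and the standard library are available. Lean on these libraries where they do the work, as an engineer would, in place of code of your own. Each camera call takes 0.05 s, during which the arm holds its last target.

### The job

Spare aluminium edge guards are being put away on the lab bench. From the rack of three offcuts, take the angle section that is as long as the one lying by itself on the small stand, and nest it over that one, V over V, seated fully home with ends flush and legs aligned, then let go. Leave the other two offcuts on the rack where they are, and keep the bottom guard in place on its stand.

Things in the scene. Friction and masses are not known exactly. Their poses are not given: they have to be found in the camera images.
- guard_centre (a point): Guard to move: plain aluminium equal-leg angle, legs 40 mm, wall 6 mm, 180 mm long, lying ridge up like a roof: 32.5 mm high, 56.6 mm wide over the outer leg corners, which are 4 mm above its feet. Loose in one of three places on the wooden rack, about 115 mm apart. Point: mid-length, under the ridge, half-way up (16 mm above feet, 12 mm above leg corners); x along ridge, z up. 0.15 kg
- resting_centre (a point): Guard to nest on: same shape, size and axes as the first, loose, alone on a small wooden stand. Rack and stand alike: feet 30 mm above the bench on two crosswise rails with a 74 mm wide open gap under mid-length, where fingertips may reach below the legs and pinch across the leg corners. Nested home, the upper guard's point is 8.5 mm above this one's. A half turn makes no difference.
- short_centre (a point): Bystander on the rack: offcut of the same angle, also ridge up, but only 120 mm long. Point and axes as for the guards.
- tube_centre (a point): Bystander on the rack: aluminium square tube, 30 x 30 mm, 180 mm long, lying flat. Point: its centre; x along it, z up.
Not all that is in view belongs to the job. Leave any blue or pink look-alike of the part that bears resting_centre alone.

How it is judged:
By the outcome, as a careful person would: the job done as asked, in the order asked, and still so for the second after the job is handed in, with the robot touching nothing.
It also fails if it takes over 35 s, if anything falls off the work surface, if the arm or the gripper's body presses on something with over 40 N, if the wrist force passes 120 N, or if a joint passes its speed limit or range.

## Working session

There is one attempt and no reset: what is moved stays moved. The work goes in short steps, Python scripts to look and compute and a tool call to move; the robot and the scene stay as the last step left them, time stands still between calls to the robot, and variables do not carry over. Pictures are saved under pics/ and viewed, and the job is handed in when it is done.

Besides the shell and the picture viewer there is one more tool, called after ">>>" in YAML: its name, and indented under it one key for each argument. carry_out: Moves the arm, as the interface text tells. Its arguments: {"type":"object","properties":{"moves":{"type":"string"}},"required":["moves"]}

```bash
mkdir -p pics; ls
cat > h.py <<'E'
import numpy as np, cv2
from plant import ctrl
def snap(n,f):
    s=ctrl.snapshot(n); cv2.imwrite(f,s["image"][:,:,::-1]); return s
def ray(s,u,v):
    R=np.array(s["R"]);t=np.array(s["t"]);K=np.array(s["K"])
    d=R.T@np.linalg.solve(K,[u,v,1.]); return -R.T@t,d
def at_z(s,u,v,z):
    c,d=ray(s,u,v); return c+d*(z-c[2])/d[2]
def proj(s,X):
    p=np.array(s["K"])@(np.array(s["R"])@np.array(X)+np.array(s["t"])); return p[:2]/p[2]
E
python3 - <<'E'
from h import *
np.set_printoptions(precision=4,suppress=True)
for n in ("top","scene"):
    s=snap(n,f"pics/{n}0.png"); print(n,at_z(s,320,240,0), -np.array(s["R"]).T@s["t"])
    for l in ("guard_centre","resting_centre","short_centre","tube_centre"):
        for d in ctrl.mark_of(s,l):
            r,c=d["at"]; print(l,round(d["confidence"],2),(round(r),round(c)),at_z(s,c,r,.046))
print(ctrl.get_obs())
E
```

```text
pics
top [0.4646 0.0461 0.    ] [0.3377 0.041  1.0413]
guard_centre 0.55 (199, 422) [ 0.544  -0.1607  0.046 ]
resting_centre 0.84 (321, 224) [0.2975 0.2332 0.046 ]
resting_centre 0.83 (213, 259) [0.5134 0.1705 0.046 ]
resting_centre 0.81 (231, 152) [0.474  0.3843 0.046 ]
short_centre 0.6 (203, 478) [ 0.537  -0.2727  0.046 ]
tube_centre 0.62 (196, 363) [ 0.5487 -0.0409  0.046 ]
scene [0.4385 0.09   0.    ] [ 0.8931 -0.2876  0.5947]
guard_centre 0.67 (335, 235) [ 0.5415 -0.1585  0.046 ]
resting_centre 0.79 (167, 328) [0.3201 0.2143 0.046 ]
resting_centre 0.75 (181, 440) [0.5037 0.3526 0.046 ]
resting_centre 0.65 (224, 379) [0.5124 0.1688 0.046 ]
short_centre 0.62 (385, 161) [ 0.5438 -0.2755  0.046 ]
tube_centre 0.63 (297, 301) [ 0.5498 -0.0422  0.046 ]
{'clock': 0.5, 'joint_pos': array([ 85.0338,  20.5484,   0.6799,  -0.0027, -70.1345, -16.5048]), 'qvel': array([ 0.1747, -0.1103,  0.0236,  0.1363, -0.04  , -0.0556]), 'tau': array([  0.0006, -58.18  ,  29.3063,   6.997 ,   0.0118,  -0.    ]), 'tool_pos': array([0.2471, 0.6281, 0.4046]), 'orientation': array([179.9964,   0.0016, -21.4719]), 'force': array([ 0.5877, -0.596 , -1.6193]), 'moment': array([-0.0577, -0.0304,  0.0023]), 'opening': 0.08723141149245955}
```

View pics/top0.png

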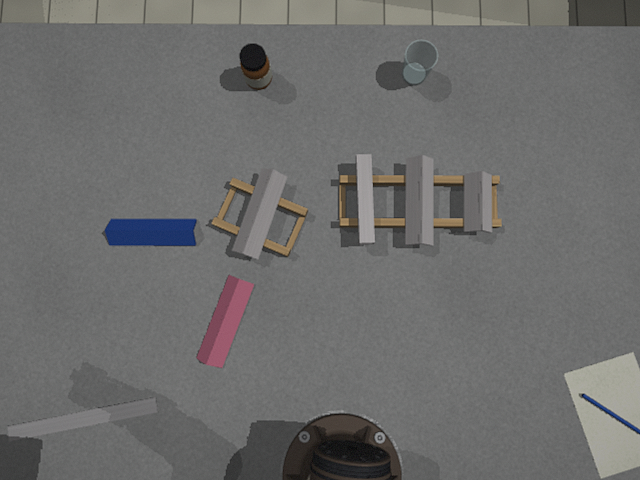

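View pics/scene0.png

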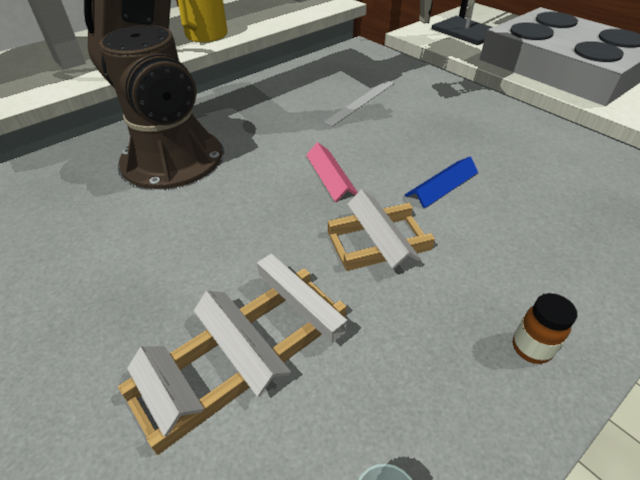

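The top view shows the stand guard (grey) at about (259,213), with the rack holding the tube (363,196), the long guard (422,199) and the short one (478,203). The blue and pink parts are decoys. Next I'll fit the poses by silhouette.

```bash
cat >> h.py <<'E'
from scipy.optimize import minimize
def verts(p,L=.18,z0=.03):
    x,y,a=p[0],p[1],np.radians(p[2]); P=[]
    sec=[(0,.0325),(.0283,.0042),(-.0283,.0042),(.0241,0),(-.0241,0)]
    for sx in(-L/2,L/2):
        for sy,z in sec: P.append([x+sx*np.cos(a)-sy*np.sin(a),y+sx*np.sin(a)+sy*np.cos(a),z0+z])
    return np.array(P)
def sil(s,p,L,z0,k=4):
    q=np.array([proj(s,X) for X in verts(p,L,z0)])
    h=cv2.convexHull((q*k).astype(np.float32)).reshape(-1,2)
    m=np.zeros((480*k,640*k),np.uint8); cv2.fillPoly(m,[np.round((h+k/2-.5)*16).astype(np.int32)],1,shift=4)
    return m
def fit(sm,p0,L=.18,z0=.03,k=4):
    ms=[(s,cv2.resize(m.astype(np.float32),None,fx=k,fy=k,interpolation=cv2.INTER_LINEAR)>.5) for s,m in sm]
    def f(p):
        e=0
        for s,m in ms:
            a=sil(s,p,L,z0,k)>0; e+=1-(a&m).sum()/max(1,(a|m).sum())
        return e/len(ms)
    S=np.array([p0]+[np.array(p0)+d for d in ([.008,0,0],[0,.008,0],[0,0,6])])
    r=minimize(f,p0,method="Nelder-Mead",options=dict(initial_simplex=S,xatol=1e-4,fatol=1e-5,maxiter=150))
    return r.x,r.fun
def region(s,label,uv,rad=40):
    b=None
    for d in ctrl.trace(s,label):
        e=d["extent"]; c=((e[0]+e[2])/2,(e[1]+e[3])/2)
        if np.hypot(c[0]-uv[0],c[1]-uv[1])<rad and (b is None): b=d["region"]
    return b
E
python3 - <<'E'
from h import *
np.set_printoptions(precision=4,suppress=True)
S=[ctrl.snapshot("top"),ctrl.snapshot("scene")]
for l,p0,L in (("guard_centre",[.543,-.16,0],.18),("resting_centre",[.513,.169,-20],.18),("short_centre",[.54,-.274,0],.12)):
    sm=[]
    for s in S:
        m=region(s,l,proj(s,[p0[0],p0[1],.046]))
        if m is not None: sm.append((s,m))
    print(l,len(sm),fit(sm,p0,L),[fit([x],p0,L) for x in sm])
E
```

```text
guard_centre 1 (array([ 0.5412, -0.1538, -1.2174]), np.float64(0.0514803452949989)) [(array([ 0.5412, -0.1538, -1.2174]), np.float64(0.0514803452949989))]
resting_centre 2 (array([  0.516 ,   0.1716, -18.1274]), np.float64(0.07604061283759772)) [(array([  0.5155,   0.17  , -18.0495]), np.float64(0.029680480541113496)), (array([  0.5139,   0.1734, -18.2465]), np.float64(0.07093281882252056))]
short_centre 2 (array([ 0.5412, -0.2743, -2.228 ]), np.float64(0.08070026257829493)) [(array([ 0.5416, -0.2753, -1.7441]), np.float64(0.04357721150617466)), (array([ 0.5399, -0.2731, -1.446 ]), np.float64(0.057772599281483594))]
```

```bash
cat >> h.py <<'E'
from scipy.spatial.transform import Rotation as Ro
def go(x,y,z,yaw):
    o=ctrl.get_obs(); R0=Ro.from_euler("xyz",o["orientation"],degrees=True)
    R1=Ro.from_euler("xyz",[180,0,yaw],degrees=True)
    np.set_printoptions(precision=4,suppress=True)
    d=np.array([x,y,z])-o["tool_pos"]
    print("shift",R0.inv().apply(d),"rot",(R0.inv()*R1).as_rotvec(),"pos",o["tool_pos"],o["orientation"],"F",o["force"],"op",o["opening"],"t",o["clock"])
E
python3 - <<'E'
from h import *
go(.47,.183,.40,-18)
s=snap("wrist","pics/w0.png"); print(-np.array(s["R"]).T@s["t"])
E
```

```text
shift [0.3704 0.3326 0.0047] rot [-0.0001  0.     -0.0606] pos [0.2471 0.6281 0.4047] [-179.9953    0.0013  -21.4735] F [0.4215 0.0802 0.8209] op 0.08764084646606349 t 0.9
[0.3185 0.599  0.3843]
```

View pics/w0.png

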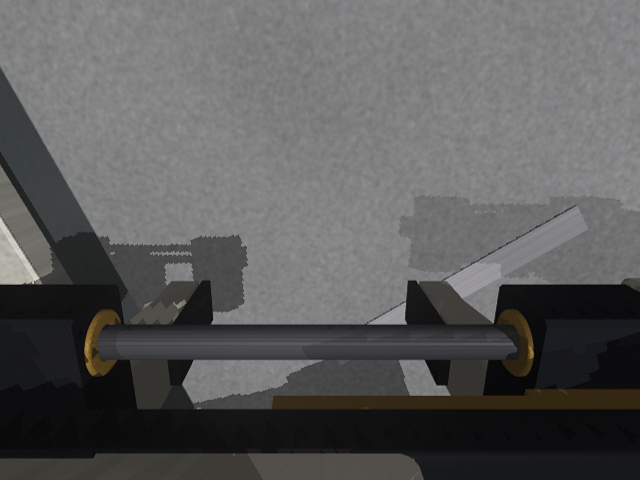

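Run:
```python
from h import *
s=ctrl.snapshot("wrist"); print(s["K"]); o=ctrl.get_obs(); R=Ro.from_euler("xyz",o["orientation"],degrees=True)
for v in (5,275): print(v,R.inv().apply(at_z(s,320,v,.05)-o["tool_pos"]))
go(.516-.16*np.cos(.314),.171+.16*np.sin(.314),.46,-18)
```

```text
[[384.06731316   0.         308.59743734]
 [  0.         384.06731316 236.17350067]
 [  0.           0.           1.        ]]
5 [0.16408521 0.00942775 0.35464682]
275 [-0.05953732  0.01119272  0.35464876]
shift [ 0.2579  0.3367 -0.0553] rot [ 0.      0.     -0.0607] pos [0.2471 0.6281 0.4046] [179.9985   0.0005 -21.4758] F [-0.6789 -0.7363  0.2179] op 0.08776966906926571 t 1.0
```

Run:
```python
from h import *
go(.454,.191,.45,-18)
```

```text
shift [ 0.3525  0.331  -0.0453] rot [ 0.      0.     -0.0607] pos [0.2471 0.6281 0.4046] [179.9985   0.0005 -21.4758] F [-0.6789 -0.7363  0.2179] op 0.08776966906926571 t 1.0
```

>>> carry_out:
  moves: "0.0876 0.352 0.331 -0.045 0 0 -0.0607;0.0876 0.352 0.331 -0.045 0 0 -0.0607;0.0876 0.352 0.331 -0.045 0 0 -0.0607;0.0876 0.352 0.331 -0.045 0 0 -0.0607;0.0876 0.352 0.331 -0.045 0 0 -0.0607;0.0876 0.352 0.331 -0.045 0 0 -0.0607;0.0876 0.352 0.331 -0.045 0 0 -0.0607;0.0876 0.352 0.331 -0.045 0 0 -0.0607;0.0876 0.352 0.331 -0.045 0 0 -0.0607;0.0876 0.352 0.331 -0.045 0 0 -0.0607;0.0876 0.352 0.331 -0.045 0 0 -0.0607;0.0876 0.352 0.331 -0.045 0 0 -0.0607;0.0876 0.352 0.331 -0.045 0 0 -0.0607;0.0876 0.352 0.331 -0.045 0 0 -0.0607"

```text
clock: 2.4
tool_pos: [0.4532, 0.192, 0.4495]
orientation: [180.0, 0.0, -17.9]
force: [0.3, 0.2, 0.3]
opening: 0.0877
```

Run:
```python
from h import *
s=snap("wrist","pics/w1.png")
p0=[.5155,.171,-18]
m=region(s,"resting_centre",proj(s,[.5155,.171,.046]))
p,e=fit([(s,m)],p0); print(p,e)
im=s["image"][:,:,::-1].copy(); c=sil(s,p,.18,.03,1)
im[cv2.morphologyEx(c,cv2.MORPH_GRADIENT,np.ones((2,2)))>0]=(0,255,0)
im[cv2.morphologyEx(m.astype(np.uint8),cv2.MORPH_GRADIENT,np.ones((2,2)))>0]=(0,0,255)
for X in verts(p)[[0,5]]: cv2.circle(im,tuple(int(round(a)) for a in proj(s,X)),2,(255,0,0),-1)
cv2.imwrite("pics/w1o.png",cv2.resize(im[:300,140:540],None,fx=2,fy=2))
go(.54-.065,-.157,.45,-1.5)
```

```text
[  0.51604083   0.16975006 -18.13420381] 0.014146517502706568
shift [ 0.1281  0.3255 -0.0004] rot [ 0.0002  0.0002 -0.2864] pos [0.4532 0.1921 0.4495] [179.9886   0.0071 -17.9088] F [-0.1263  0.8268 -0.0999] op 0.08755074586475987 t 2.5
```

View pics/w1o.png

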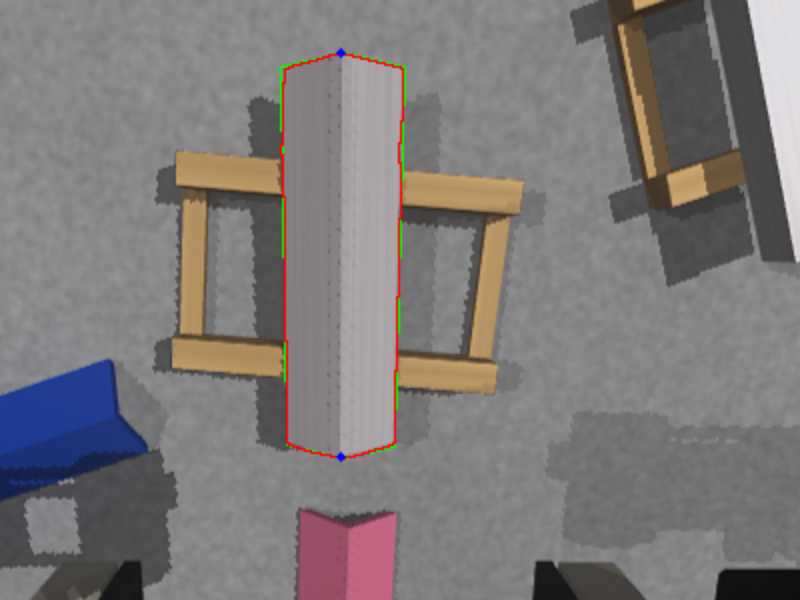

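The wrist fit outline lies right on the stand guard, with ridge ends at (340,52) and (340,457). It gives x=0.516, y=0.170, yaw=-18.1. The stand's side bars lie close to the open finger backs, so I'll open only part way there.

>>> carry_out:
  moves: "0.0876 0.128 0.3255 0 0 0 -0.2864;0.0876 0.128 0.3255 0 0 0 -0.2864;0.0876 0.128 0.3255 0 0 0 -0.2864;0.0876 0.128 0.3255 0 0 0 -0.2864;0.0876 0.128 0.3255 0 0 0 -0.2864;0.0876 0.128 0.3255 0 0 0 -0.2864;0.0876 0.128 0.3255 0 0 0 -0.2864;0.0876 0.128 0.3255 0 0 0 -0.2864;0.0876 0.128 0.3255 0 0 0 -0.2864;0.0876 0.128 0.3255 0 0 0 -0.2864"

```text
clock: 3.5
tool_pos: [0.4748, -0.1573, 0.4494]
orientation: [-180.0, 0.0, -1.6]
force: [0.2, -0.7, 0.0]
opening: 0.0874
```

Run:
```python
from h import *
s=snap("wrist","pics/w2.png")
p0=[.541,-.157,-1.5]
m=region(s,"guard_centre",proj(s,[.541,-.157,.046]))
print(m is None)
p,e=fit([(s,m)],p0); print(p,e)
im=s["image"][:,:,::-1].copy(); c=sil(s,p,.18,.03,1)
im[cv2.morphologyEx(c,cv2.MORPH_GRADIENT,np.ones((2,2)))>0]=(0,255,0)
im[cv2.morphologyEx(m.astype(np.uint8),cv2.MORPH_GRADIENT,np.ones((2,2)))>0]=(0,0,255)
for X in verts(p)[[0,5]]: cv2.circle(im,tuple(int(round(a)) for a in proj(s,X)),2,(255,0,0),-1)
cv2.imwrite("pics/w2o.png",cv2.resize(im[:300,140:540],None,fx=2,fy=2))
go(p[0],p[1],.159+.036+.06,p[2])
go(p[0],p[1],.159+.035,p[2])
```

```text
False
[ 0.54326424 -0.15680016 -1.31985319] 0.020067426553218803
shift [ 0.0683 -0.0016  0.1947] rot [-0.0001 -0.0002 -0.0028] pos [ 0.4749 -0.1566  0.4497] [-179.9915   -0.0111   -1.4786] F [0.405  0.1009 0.282 ] op 0.08728959646546401 t 3.6
shift [ 0.0683 -0.0015  0.2557] rot [-0.0001 -0.0002 -0.0028] pos [ 0.4749 -0.1566  0.4497] [-179.9915   -0.0111   -1.4786] F [0.405  0.1009 0.282 ] op 0.08728959646546401 t 3.6
```

View pics/w2o.png

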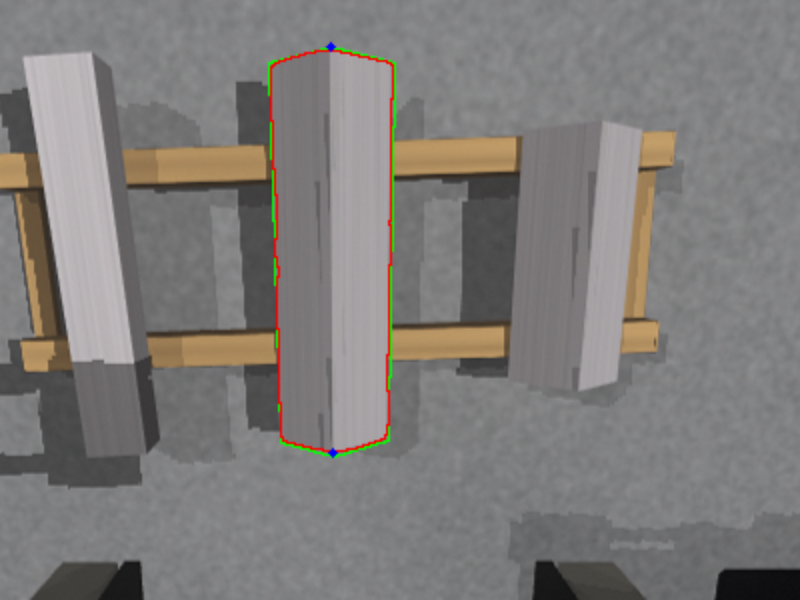

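>>> carry_out:
  moves: "0.0876 0.034 -0.001 0.035 0 0 0;0.0876 0.068 -0.001 0.07 0 0 0.0028;0.0876 0.0683 -0.001 0.12 0 0 0.0028;0.0876 0.0683 -0.001 0.16 0 0 0.0028;0.0876 0.0683 -0.001 0.2 0 0 0.0028;0.0876 0.0683 -0.001 0.22 0 0 0.0028;0.0876 0.0683 -0.001 0.24 0 0 0.0028;0.0876 0.0683 -0.001 0.25 0 0 0.0028;0.0876 0.0683 -0.001 0.2557 0 0 0.0028;0.0876 0.0683 -0.001 0.2557 0 0 0.0028;0.0876 0.0683 -0.001 0.2557 0 0 0.0028"

```text
clock: 4.7
tool_pos: [0.5435, -0.1585, 0.1949]
orientation: [180.0, -0.1, -1.7]
force: [0.9, -0.4, 0.9]
opening: 0.0873
```

Run:
```python
from h import *
go(.5433,-.1568,.194,-1.32)
s=snap("wrist","pics/w3.png")
s=snap("scene","pics/s3.png")
```

```text
shift [-0.0002 -0.0017  0.0009] rot [ 0.     -0.0014 -0.0068] pos [ 0.5435 -0.1585  0.1949] [179.9982  -0.0824  -1.7072] F [ 0.9455 -0.3699  0.9283] op 0.087331577141287 t 4.7
```

View pics/w3.png

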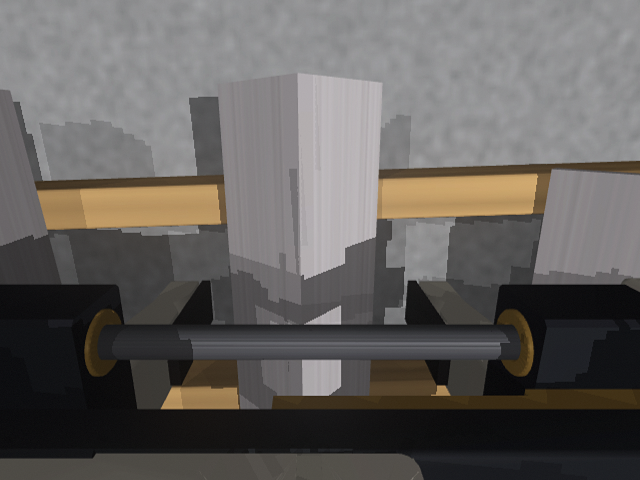

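View pics/s3.png

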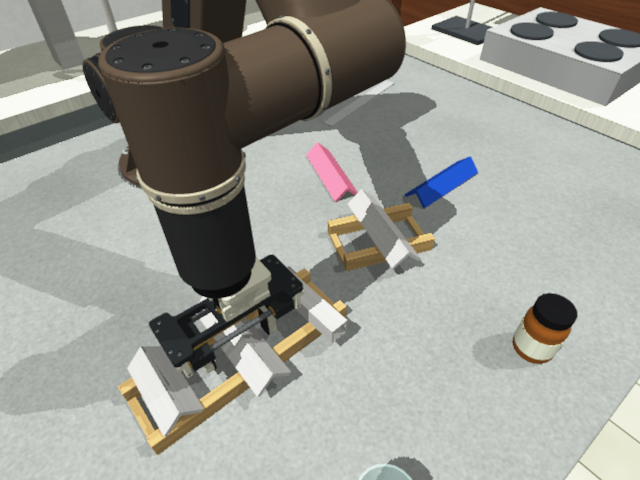

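The fingers straddle the guard, with inner pads at columns 211 and 407 and the guard mid at about 303. I'll shift 1.7 mm and grip.

>>> carry_out:
  moves: "0.0876 0 -0.0017 0.0005 0 0 -0.0068;0.0876 0 -0.0017 0.0005 0 0 -0.0068;0.065 0 -0.0017 0.0005 0 0 -0.0068;0.06 0 -0.0017 0.0005 0 0 -0.0068;0.05 0 -0.0017 0.0005 0 0 -0.0068;0.05 0 -0.0017 0.0005 0 0 -0.0068;0.05 0 -0.0017 0.0005 0 0 -0.0068;0.05 0 -0.0017 0.0005 0 0 -0.0068;0.05 0 -0.0017 0.0005 0 0 -0.0068"

```text
clock: 5.7
tool_pos: [0.543, -0.1571, 0.1934]
orientation: [180.0, 0.0, -1.4]
force: [-0.7, -0.5, 0.4]
opening: 0.0543
```

>>> carry_out:
  moves: "0.05 0 0 0 0 0 0;0.05 0 0 0 0 0 0;0.05 0 0 -0.01 0 0 0;0.05 0 0 -0.03 0 0 0;0.05 0 0 -0.06 0 0 0;0.05 0 0 -0.09 0 0 0;0.05 0 0 -0.11 0 0 0;0.05 0 0 -0.12 0 0 0;0.05 0 0 -0.12 0 0 0;0.05 0 0 -0.12 0 0 0"

```text
clock: 6.7
tool_pos: [0.5425, -0.157, 0.3127]
orientation: [-180.0, 0.1, -1.4]
force: [-0.5, 0.2, -2.3]
opening: 0.0541
```

Run:
```python
from h import *
go(.516,.1698,.314,-18.13)
s=snap("wrist","pics/w4.png")
s=snap("scene","pics/s4.png")
```

```text
shift [-0.0344 -0.3261 -0.0012] rot [-0.0002  0.0012  0.2925] pos [ 0.5425 -0.157   0.3127] [-179.9795    0.0634   -1.3731] F [-0.4732  0.18   -2.2764] op 0.05410103014248821 t 6.7
```

View pics/w4.png

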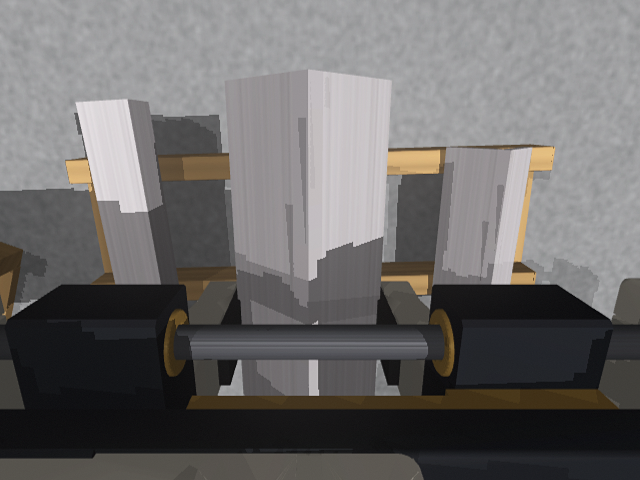

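View pics/s4.png

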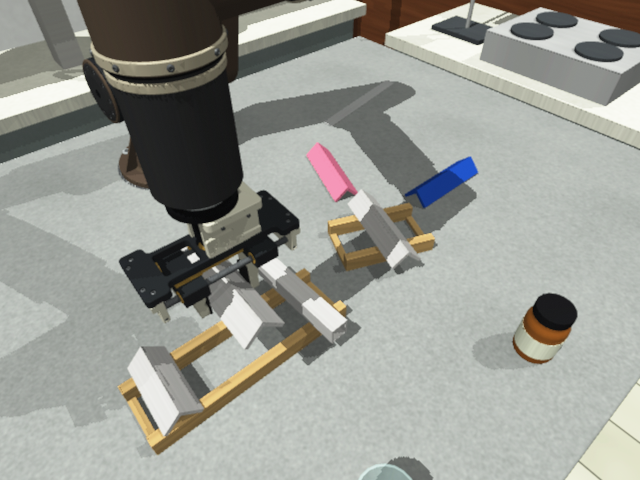

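Run:
```python
from h import *
s=snap("wrist","pics/w5.png");o=ctrl.get_obs()
p=[*o["tool_pos"][:2],-1.37]
V=verts(p,.18,.149)
print([proj(s,V[i]).round(1) for i in (5,6,7,0)])
V=verts(p,.18,.151)
print([proj(s,V[i]).round(1) for i in (5,6,7,0)])
im=s["image"][:,:,::-1]
cv2.imwrite("pics/w5z.png",cv2.resize(im[50:290,200:420],None,fx=2.5,fy=2.5,interpolation=cv2.INTER_NEAREST))
for d in ctrl.trace(s,"guard_centre"): print(d["confidence"],d["extent"])
```

```text
[array([305.,  69.]), array([221.4,  80.2]), array([390.3,  80.1]), array([306.4, 558.3])]
[array([304.9,  68. ]), array([220.1,  79.6]), array([391.5,  79.4]), array([306.4, 563.8])]
0.67 [226.3, 73.0, 397.2, 398.9]
```

View pics/w5z.png

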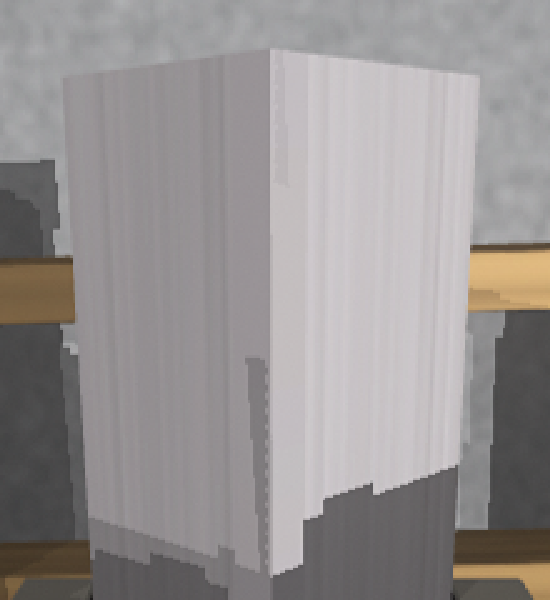

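Run:
```python
from h import *
go(.421,.2009,.3127,-18.13)
```

```text
shift [-0.1302 -0.355  -0.0002] rot [0.0004 0.0022 0.2927] pos [ 0.5428 -0.157   0.3122] [179.9978   0.1281  -1.3621] F [-0.1478  0.8476 -1.1866] op 0.054245494593053445 t 6.9
```

>>> carry_out:
  moves: "0.05 -0.006 -0.015 0 0 0 0.012;0.05 -0.016 -0.045 0 0 0 0.036;0.05 -0.029 -0.08 0 0 0 0.066;0.05 -0.043 -0.118 0 0 0 0.097;0.05 -0.057 -0.156 0 0 0 0.128;0.05 -0.071 -0.194 0 0 0 0.16;0.05 -0.085 -0.232 0 0 0 0.19;0.05 -0.099 -0.27 0 0 0 0.222;0.05 -0.112 -0.305 0 0 0 0.251;0.05 -0.122 -0.333 0.005 0 0 0.274;0.05 -0.128 -0.349 0.02 0 0 0.287;0.05 -0.13 -0.355 0.04 0 0 0.2927;0.05 -0.13 -0.355 0.06 0 0 0.2927;0.05 -0.13 -0.355 0.07 0 0 0.2927;0.05 -0.13 -0.355 0.074 0 0 0.2927;0.05 -0.13 -0.355 0.074 0 0 0.2927;0.05 -0.13 -0.355 0.074 0 0 0.2927"

```text
clock: 8.6
tool_pos: [0.4219, 0.2009, 0.2401]
orientation: [-180.0, -0.0, -18.1]
force: [-0.3, 0.5, -1.3]
opening: 0.0539
```

Run:
```python
from h import *
go(.516,.1698,.2385,-18.13)
s=snap("wrist","pics/w6.png");o=ctrl.get_obs()
p=[*o["tool_pos"][:2],o["orientation"][2]]
V=verts(p,.18,o["tool_pos"][2]-.1634)
print("held",[proj(s,V[i]).round(1) for i in (5,6,7)])
V=verts([.516,.1698,-18.13],.18,.03)
print("rest",[proj(s,V[i]).round(1) for i in (5,6,7)])
```

```text
shift [0.0992 0.0003 0.0016] rot [-0.0007 -0.0005 -0.0002] pos [0.4219 0.2009 0.2401] [-179.9602   -0.0296  -18.1416] F [-0.3173  0.5199 -1.3199] op 0.053904701569359136 t 8.6
held [array([305.5,  72.3]), array([222.3,  83. ]), array([390.4,  82.9])]
rest [array([ 307., -254.]), array([ 233.1, -183.8]), array([ 381.8, -184.2])]
```

View pics/w6.png

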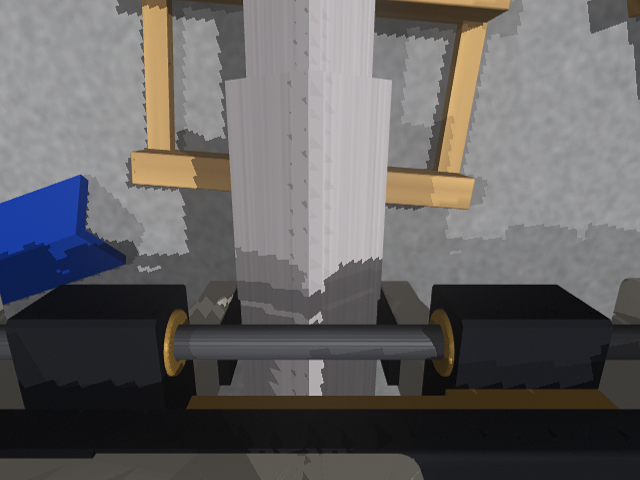

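Run:
```python
from h import *
s=snap("wrist","pics/w7.png");im=s["image"]
g=cv2.cvtColor(im,cv2.COLOR_RGB2GRAY)
cv2.imwrite("pics/w7z.png",cv2.resize(im[0:140,210:410,::-1],None,fx=4,fy=4,interpolation=cv2.INTER_NEAREST))
p=np.array([.516,.1698,-18.13]);a=np.radians(p[2]);u=np.array([np.cos(a),np.sin(a)]);n=np.array([-np.sin(a),np.cos(a)])
for t in np.arange(-.02,.03,.01):
    print(t,[proj(s,[*(p[:2]+u*t+n*w),z]).round(1) for w,z in((0,.0625),(.0283,.0342),(-.0283,.0342))])
```

```text
-0.02 [array([307.8, 117.4]), array([246.9, 118.3]), array([369.3, 118.2])]
-0.01 [array([307.8,  90.2]), array([245.8,  95.3]), array([370.3,  95.2])]
0.0 [array([307.7,  61.8]), array([244.8,  71.6]), array([371.3,  71.4])]
0.009999999999999998 [array([307.7,  32.4]), array([243.7,  47. ]), array([372.3,  46.9])]
0.02 [array([307.7,   1.8]), array([242.6,  21.7]), array([373.4,  21.5])]
```

View pics/w7z.png

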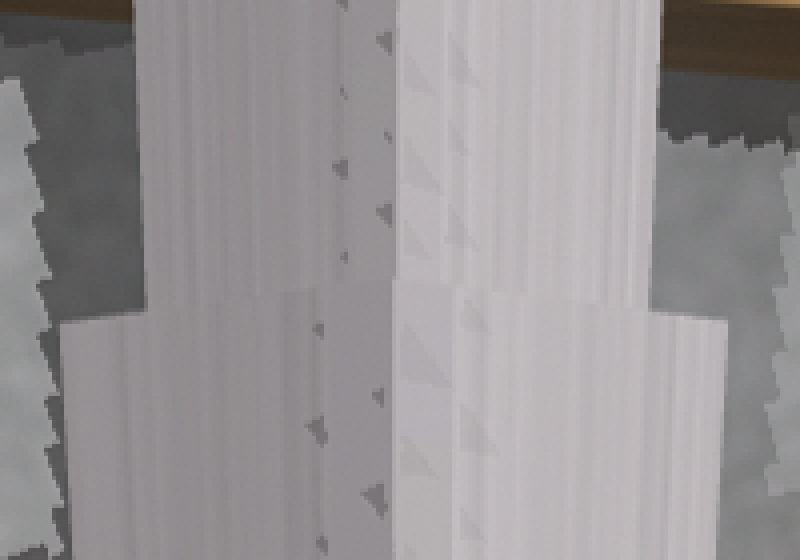

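Run:
```python
from h import *
go(.541,.246,.26,-18.13)
```

```text
shift [ 0.0993 -0.0799 -0.0196] rot [-0.0013 -0.0007 -0.0002] pos [0.4218 0.201  0.2402] [-179.9245   -0.0389  -18.1429] F [ 0.3254 -0.0426 -0.8354] op 0.0541615367893267 t 8.7
```

>>> carry_out:
  moves: "0.05 0 0 -0.01 0 0 0;0.05 0 0 -0.02 0 0 0;0.05 0.01 -0.01 -0.02 0 0 0;0.05 0.03 -0.026 -0.02 0 0 0;0.05 0.055 -0.046 -0.02 0 0 0;0.05 0.08 -0.064 -0.02 0 0 0;0.05 0.095 -0.076 -0.02 0 0 0;0.05 0.099 -0.08 -0.02 0 0 0;0.05 0.099 -0.08 -0.02 0 0 0;0.05 0.099 -0.08 -0.02 0 0 0"

```text
clock: 9.7
tool_pos: [0.5399, 0.2458, 0.2593]
orientation: [180.0, 0.0, -18.1]
force: [-0.3, -0.4, -2.0]
opening: 0.0541
```

Run:
```python
from h import *
s=snap("wrist","pics/w8.png");o=ctrl.get_obs()
print(o["tool_pos"],o["orientation"],-np.array(s["R"]).T@s["t"]); print(np.array(s["R"]))
V=verts([*o["tool_pos"][:2],o["orientation"][2]],.18,o["tool_pos"][2]-.1634)
print("held",[proj(s,V[i]).round(1) for i in (5,6,7)])
V=verts([.516,.1698,-18.13],.18,.03)
print("rest",[proj(s,V[i]).round(1) for i in (5,6,7)])
im=s["image"][:,:,::-1]
cv2.imwrite("pics/w8z.png",cv2.resize(im[60:160,200:600],None,fx=2,fy=2,interpolation=cv2.INTER_NEAREST))
```

```text
[0.53973977 0.24578662 0.25955947] [ 1.79985452e+02  2.10418289e-02 -1.81244463e+01] [0.6128138  0.2208673  0.23895052]
[[-3.11870573e-01 -9.50124472e-01 -4.83874396e-04]
 [-9.11091403e-01  2.98913737e-01  2.83836278e-01]
 [-2.69535157e-01  8.89610364e-02 -9.58872637e-01]]
held [array([305.2,  72.3]), array([221.9,  82.9]), array([390. ,  82.7])]
rest [array([491.6,  88.7]), array([409.3,  93.5]), array([522.4,  93.4])]
```

View pics/w8.png

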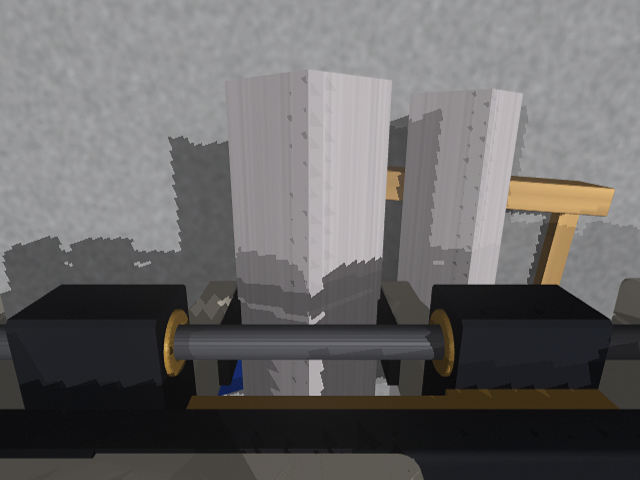

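View pics/w8z.png

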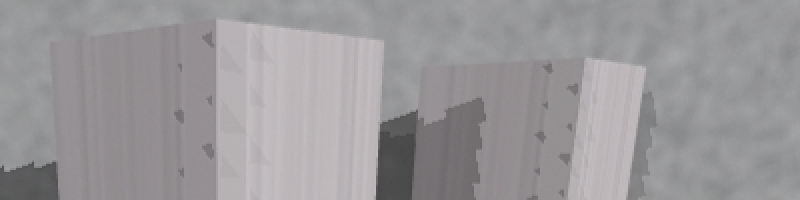

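Run:
```python
from h import *
go(.5428,-.157,.305,-1.4)
```

```text
shift [ 0.1282  0.3819 -0.0454] rot [ 0.0002  0.0004 -0.2919] pos [0.5397 0.2458 0.2596] [179.9855   0.021  -18.1244] F [-0.2427 -0.3015 -1.6394] op 0.05421660248894278 t 9.75
```

The pads reach 19 mm below the leg corners, so at home they would jam on the equally wide lower guard. There is time to spare, so I'll set the guard back on its rack place and regrip about 12 mm higher, leaving the tips clear of the lower guard.

>>> carry_out:
  moves: "0.05 0 0 -0.02 0 0 0;0.05 0.005 0.015 -0.045 0 0 -0.012;0.05 0.017 0.05 -0.045 0 0 -0.038;0.05 0.03 0.088 -0.045 0 0 -0.067;0.05 0.043 0.128 -0.045 0 0 -0.098;0.05 0.056 0.168 -0.045 0 0 -0.128;0.05 0.07 0.208 -0.045 0 0 -0.159;0.05 0.083 0.248 -0.045 0 0 -0.19;0.05 0.097 0.288 -0.045 0 0 -0.22;0.05 0.109 0.325 -0.045 0 0 -0.248;0.05 0.119 0.353 -0.045 0 0 -0.27;0.05 0.125 0.372 -0.045 0 0 -0.285;0.05 0.128 0.382 -0.045 0 0 -0.292;0.05 0.128 0.382 -0.035 0 0 -0.292;0.05 0.128 0.382 -0.01 0 0 -0.292;0.05 0.128 0.382 0.015 0 0 -0.292;0.05 0.128 0.382 0.035 0 0 -0.292;0.05 0.128 0.382 0.045 0 0 -0.292;0.05 0.128 0.382 0.045 0 0 -0.292"

```text
clock: 11.65
tool_pos: [0.5426, -0.156, 0.213]
orientation: [180.0, 0.2, -1.4]
force: [0.0, 0.6, -1.3]
opening: 0.0541
```

Run:
```python
from h import *
go(.5428,-.157,.1945,-1.4)
```

```text
shift [0.0003 0.001  0.0185] rot [0.0001 0.003  0.0007] pos [ 0.5426 -0.156   0.213 ] [179.9963   0.171   -1.3598] F [ 0.0355  0.6496 -1.2986] op 0.05408786375727827 t 11.65
```

>>> carry_out:
  moves: "0.05 0 0.001 0.008 0 0 0;0.05 0 0.001 0.014 0 0 0;0.05 0 0.001 0.018 0 0 0;0.05 0 0.001 0.019 0 0 0;0.05 0 0.001 0.019 0 0 0;0.056 0 0.001 0.019 0 0 0;0.06 0 0.001 0.019 0 0 0;0.065 0 0.001 0.019 0 0 0;0.068 0 0.001 0.019 0 0 0;0.068 0.001 0.001 0.012 0 0 0;0.068 0.001 0.001 0.007 0 0 0;0.068 0.001 0.001 0.0065 0 0 0;0.068 0.001 0.001 0.0065 0 0 0"

```text
clock: 12.95
tool_pos: [0.5443, -0.1578, 0.2084]
orientation: [-180.0, -0.1, -1.4]
force: [0.4, 0.0, 0.3]
opening: 0.0679
```

Run:
```python
from h import *
go(.5428,-.157,.2065,-1.4)
s=snap("wrist","pics/w9.png")
```

```text
shift [-0.0016 -0.0007  0.0019] rot [-0.0001 -0.0009  0.    ] pos [ 0.5443 -0.1578  0.2084] [-179.9954   -0.0516   -1.3995] F [0.3532 0.013  0.3469] op 0.06788028858985305 t 12.95
```

View pics/w9.png

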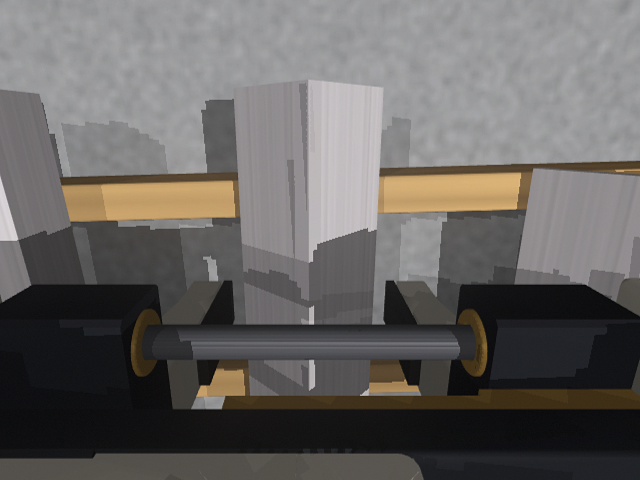

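The guard is back on its rack place, centred between the pads (233 and 385). Regripping higher.

>>> carry_out:
  moves: "0.068 -0.001 -0.0005 0.0015 0 0 0;0.062 -0.001 -0.0005 0.0015 0 0 0;0.058 -0.001 -0.0005 0.0015 0 0 0;0.05 -0.001 -0.0005 0.0015 0 0 0;0.05 -0.001 -0.0005 0.0015 0 0 0;0.05 -0.001 -0.0005 0.0015 0 0 0;0.05 -0.001 -0.0005 0.0015 0 0 0;0.05 -0.001 -0.0005 0.0015 0 0 0"

```text
clock: 13.8
tool_pos: [0.5432, -0.1572, 0.2064]
orientation: [-180.0, 0.0, -1.4]
force: [0.1, 0.3, -0.5]
opening: 0.0538
```

Run:
```python
from h import *
for i in range(2): go(.5428,-.157,.2065,-1.4); ctrl.snapshot("top")
```

```text
shift [-0.0004 -0.0002 -0.0001] rot [-0.      0.0002 -0.    ] pos [ 0.5432 -0.1572  0.2064] [-179.9991    0.0122   -1.4004] F [ 0.1028  0.3351 -0.5292] op 0.053790017009412106 t 13.8
shift [-0.0004 -0.0002 -0.0001] rot [-0.      0.0002  0.0001] pos [ 0.5432 -0.1572  0.2064] [-179.9996    0.0107   -1.3964] F [-0.1665 -0.3436 -1.7229] op 0.05423161552260272 t 13.85
```

>>> carry_out:
  moves: "0.05 0 0 -0.01 0 0 0;0.05 0 0 -0.03 0 0 0;0.05 0 0 -0.06 0 0 0;0.05 0 -0.01 -0.085 0 0 0.007;0.05 -0.001 -0.035 -0.098 0 0 0.025;0.05 -0.002 -0.07 -0.098 0 0 0.05;0.05 -0.003 -0.11 -0.098 0 0 0.08;0.05 -0.004 -0.15 -0.098 0 0 0.109;0.05 -0.005 -0.19 -0.098 0 0 0.138;0.05 -0.007 -0.23 -0.098 0 0 0.167;0.05 -0.008 -0.27 -0.098 0 0 0.196;0.05 -0.01 -0.31 -0.098 0 0 0.225;0.05 -0.011 -0.345 -0.098 0 0 0.25;0.05 -0.012 -0.375 -0.09 0 0 0.272;0.05 -0.012 -0.395 -0.08 0 0 0.286;0.05 -0.012 -0.403 -0.07 0 0 0.292;0.05 -0.012 -0.403 -0.065 0 0 0.292;0.05 -0.012 -0.403 -0.065 0 0 0.292;0.05 -0.012 -0.403 -0.065 0 0 0.292"

```text
clock: 15.8
tool_pos: [0.5411, 0.2449, 0.2717]
orientation: [180.0, 0.0, -18.2]
force: [-0.4, -0.1, -2.3]
opening: 0.0538
```

Run:
```python
from h import *
s=snap("wrist","pics/w10.png");o=ctrl.get_obs()
print(o["tool_pos"],o["orientation"],-np.array(s["R"]).T@s["t"],o["opening"])
V=verts([*o["tool_pos"][:2],o["orientation"][2]],.18,o["tool_pos"][2]-.1764)
print("held",[proj(s,V[i]).round(1) for i in (5,6,7)])
V=verts([.516,.1698,-18.13],.18,.03)
print("rest",[proj(s,V[i]).round(1) for i in (5,6,7)])
im=s["image"][:,:,::-1]
cv2.imwrite("pics/w10z.png",cv2.resize(im[40:290,200:600],None,fx=2,fy=2,interpolation=cv2.INTER_NEAREST))
go(.516,.1698,.2764,-18.13)
```

```text
[0.54126172 0.24502032 0.27196735] [-1.79987661e+02 -1.57706747e-02 -1.81727879e+01] [0.61407809 0.21998938 0.25138089] 0.054088720317392154
held [array([305.3,  77.2]), array([229.3,  86. ]), array([382.7,  85.9])]
rest [array([478. ,  94.5]), array([402.5,  98.3]), array([508.7,  98.2])]
shift [-0.0005  0.0793 -0.0044] rot [-0.0002 -0.0003 -0.0007] pos [0.5413 0.245  0.272 ] [-179.9877   -0.0158  -18.1728] F [ 0.35    0.0828 -1.6423] op 0.054088720317392154 t 15.85
```

View pics/w10z.png

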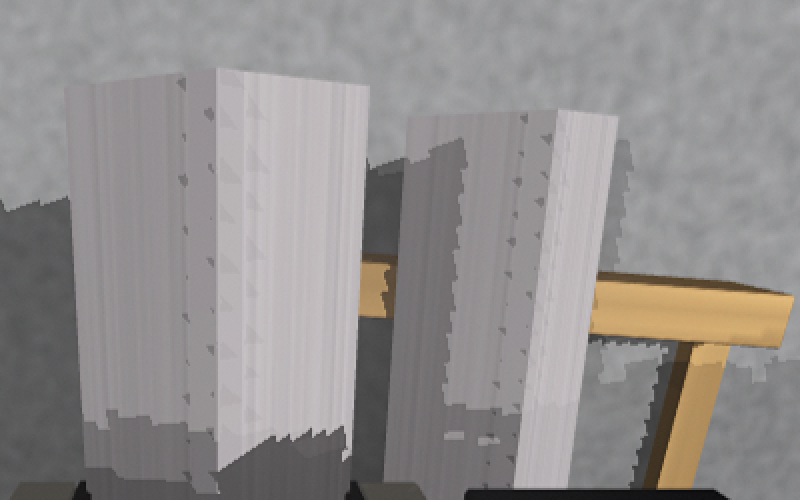

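>>> carry_out:
  moves: "0.05 0 0.015 0 0 0 0;0.05 -0.001 0.04 0 0 0 0;0.05 -0.0015 0.065 0 0 0 0;0.05 -0.0015 0.0775 0 0 0 -0.0005;0.05 -0.0015 0.0785 0 0 0 -0.0005;0.05 -0.0015 0.0785 0.01 0 0 -0.0005;0.05 -0.0015 0.0785 0.025 0 0 -0.0005;0.05 -0.0015 0.0785 0.038 0 0 -0.0005;0.05 -0.0015 0.0785 0.044 0 0 -0.0005;0.05 -0.0015 0.0785 0.046 0 0 -0.0005;0.05 -0.0015 0.0785 0.046 0 0 -0.0005"

```text
clock: 16.95
tool_pos: [0.5154, 0.1722, 0.2252]
orientation: [180.0, 0.0, -18.1]
force: [-0.4, 0.1, -1.9]
opening: 0.0538
```

Run:
```python
from h import *
go(.516-.001*.95+.0007*.311,.1698+.001*.311+.0007*.95,.2149,-18.13)
s=snap("scene","pics/s11.png")
cv2.imwrite("pics/s11z.png",cv2.resize(s["image"][150:300,280:480,::-1],None,fx=4,fy=4,interpolation=cv2.INTER_CUBIC))
```

```text
shift [0.0003 0.0014 0.0103] rot [0.0004 0.0001 0.001 ] pos [0.5154 0.1722 0.2252] [179.9774   0.0062 -18.0753] F [-0.3696  0.0743 -1.906 ] op 0.05381531904378829 t 16.95
```

View pics/s11z.png

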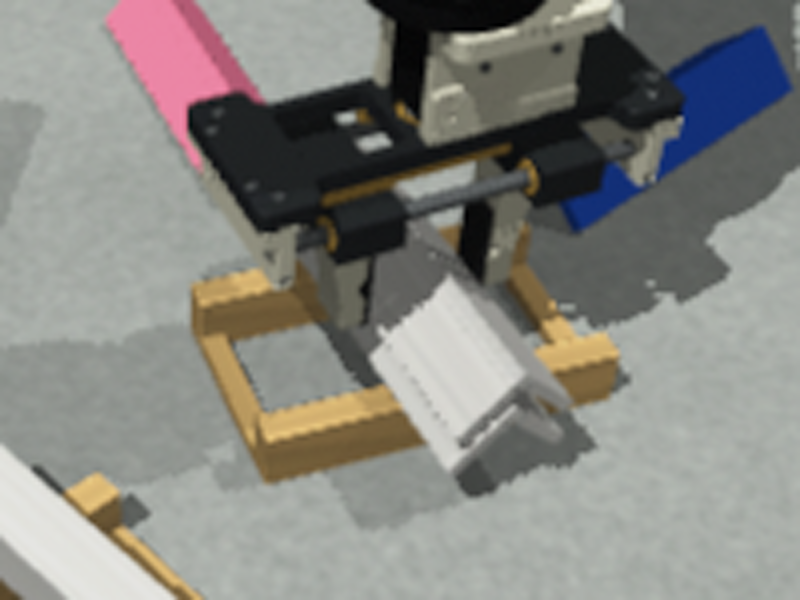

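The scene view shows the upper guard just above the lower one, with front ends near flush. I'll trim 1.3 mm sideways and lower.

>>> carry_out:
  moves: "0.05 0.0003 0.0013 0 0 0 0.0008;0.05 0.0003 0.0013 0 0 0 0.0008;0.05 0.0003 0.0013 0.003 0 0 0.0008;0.05 0.0003 0.0013 0.006 0 0 0.0008;0.05 0.0003 0.0013 0.008 0 0 0.0008;0.05 0.0003 0.0013 0.009 0 0 0.0008;0.05 0.0003 0.0013 0.009 0 0 0.0008"

```text
clock: 17.7
tool_pos: [0.5151, 0.1704, 0.2162]
orientation: [180.0, 0.0, -18.1]
force: [0.7, -0.5, -2.1]
opening: 0.0543
```

Run:
```python
from h import *
go(.516-.001*.95+.0007*.311,.1698+.001*.311+.0007*.95,.2149,-18.13)
s=snap("scene","pics/s12.png")
cv2.imwrite("pics/s12z.png",cv2.resize(s["image"][200:280,350:450,::-1],None,fx=7,fy=7,interpolation=cv2.INTER_CUBIC))
```

```text
shift [ 0.0001 -0.0004  0.0013] rot [ 0.0004  0.0002 -0.0003] pos [0.5151 0.1704 0.2162] [179.9786   0.0119 -18.1469] F [ 0.6639 -0.5074 -2.1096] op 0.05425872128629566 t 17.7
```

View pics/s12z.png

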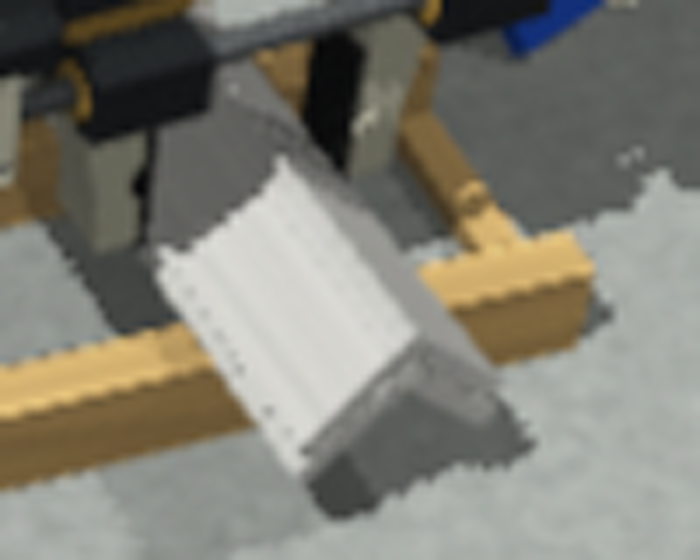

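>>> carry_out:
  moves: "0.05 0 -0.0003 0.0005 0 0 0;0.05 0 -0.0003 0.001 0 0 0;0.05 0 -0.0003 0.0013 0 0 0;0.05 0 -0.0003 0.0013 0 0 0"

```text
clock: 18.15
tool_pos: [0.5152, 0.1707, 0.2151]
orientation: [180.0, 0.0, -18.1]
force: [0.2, 0.4, -1.2]
opening: 0.0539
```

Down another millimetre at most to touch, then release to a limited opening.

>>> carry_out:
  moves: "0.05 0 0 0.0005 0 0 0;0.05 0 0 0.001 0 0 0;0.05 0 0 0.001 0 0 0"

```text
clock: 18.45
tool_pos: [0.5152, 0.1707, 0.2148]
orientation: [-180.0, -0.0, -18.1]
force: [-2.6, -1.2, 5.7]
opening: 0.0542
```

>>> carry_out:
  moves: "0.055 0 0 0 0 0 0;0.058 0 0 0 0 0 0;0.06 0 0 0 0 0 0;0.064 0 0 0 0 0 0;0.068 0 0 0 0 0 0;0.068 0 0 0 0 0 0;0.068 0 0 -0.01 0 0 0;0.068 0 0 -0.03 0 0 0;0.068 0 0 -0.07 0 0 0;0.068 -0.005 0 -0.12 0 0 0;0.068 -0.03 0 -0.165 0 0 0;0.068 -0.055 0 -0.205 0 0 0;0.068 -0.065 0 -0.235 0 0 0;0.068 -0.065 0 -0.235 0 0 0;0.068 -0.065 0 -0.235 0 0 0"

```text
clock: 19.95
tool_pos: [0.453, 0.1909, 0.4505]
orientation: [-179.8, -0.1, -18.1]
force: [0.1, 0.6, -0.6]
opening: 0.0681
```

Run:
```python
from h import *
w=snap("wrist","pics/w13.png"); s=snap("scene","pics/s13.png")
o=ctrl.get_obs(); print(o["tool_pos"],o["clock"],o["force"])
a=cv2.resize(w["image"][0:300,140:540,::-1],None,fx=2,fy=2,interpolation=cv2.INTER_CUBIC)
cv2.imwrite("pics/w13z.png",a)
cv2.imwrite("pics/s13z.png",cv2.resize(s["image"][180:290,330:450,::-1],None,fx=5,fy=5,interpolation=cv2.INTER_CUBIC))
for z0 in (.03,.0385):
    V=verts([.516,.1698,-18.13],.18,z0)
    print(z0,[proj(w,V[i]).round(1) for i in (5,6,7,0,1,2)]); print([proj(s,V[i]).round(1) for i in (5,6,7,0,1,2)])
for l in ("guard_centre","resting_centre"):
    for d in ctrl.trace(w,l):
        m=d["region"]; print(l,d["confidence"],d["extent"],fit([(w,m)],[.516,.1698,-18.1],.18,.0385))
```

```text
[0.45321893 0.19070669 0.44855196] 20.05 [ 0.19204465 -0.39240159 -0.39416666]
0.03 [array([309.6,  27. ]), array([279.2,  34.3]), array([340. ,  34.2]), array([309.5, 228.8]), array([282.9, 221.8]), array([336.1, 221.8])]
[array([407.3, 251.8]), array([419.6, 258.5]), array([390.3, 268.1]), array([359.8, 188.8]), array([371.9, 196.6]), array([345.9, 203.8])]
0.0385 [array([309.6,  24.5]), array([278.5,  32.2]), array([340.7,  32.2]), array([309.5, 231.1]), array([282.4, 223.8]), array([336.7, 223.8])]
[array([408. , 248.2]), array([420.4, 255.1]), array([390.9, 264.7]), array([360. , 185.3]), array([372.2, 193.2]), array([346. , 200.4])]
guard_centre 0.58 [494.1, 3.6, 568.8, 131.3] (array([  0.516 ,   0.1698, -18.1   ]), np.float64(1.0))
guard_centre 0.55 [277.4, 28.4, 341.1, 233.2] (array([  0.51592632,   0.16977049, -18.2384228 ]), np.float64(0.013835880409311496))
resting_centre 0.86 [47.5, 183.5, 213.9, 270.5] (array([  0.516 ,   0.1698, -18.1   ]), np.float64(1.0))
resting_centre 0.86 [289.9, 254.8, 337.8, 395.3] (array([  0.516 ,   0.1698, -18.1   ]), np.float64(1.0))
```

View pics/w13z.png

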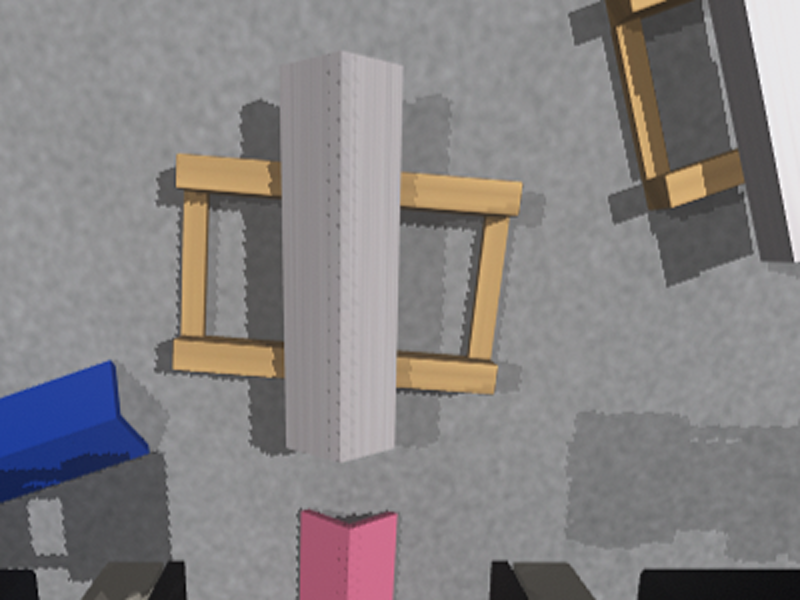

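View pics/s13z.png

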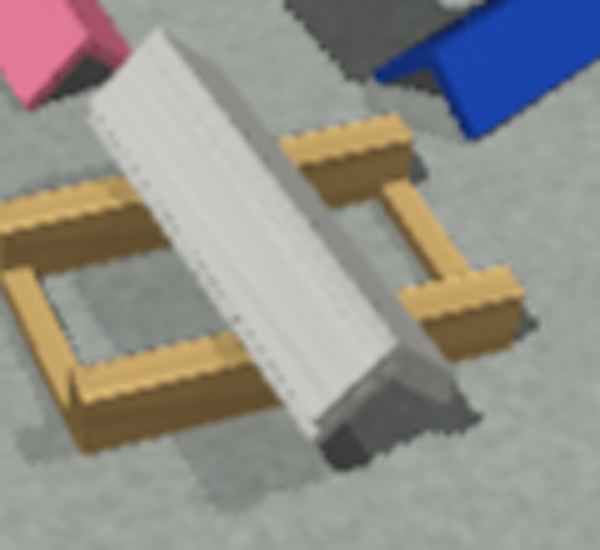

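The upper guard's fit (0.5159, 0.1698, -18.2°) matches the bottom guard's original fit within 0.1 mm and 0.1°. I'll take one close look at the end face.

>>> carry_out:
  moves: "0.068 0.04 0 0.02 0 0 0;0.068 0.08 0 0.05 0 0 0;0.068 0.12 0 0.08 0 0 0;0.068 0.155 0 0.11 0 0 0;0.068 0.165 0 0.13 0 0 0;0.068 0.165 0 0.13 0 0 0;0.068 0.165 0 0.13 0 0 0"

```text
clock: 20.85
tool_pos: [0.6103, 0.1392, 0.3179]
orientation: [179.9, 0.1, -18.2]
force: [-0.0, -0.2, 0.6]
opening: 0.068
```

Run:
```python
from h import *
w=snap("wrist","pics/w14.png")
for z0 in (.03,.0385):
    V=verts([.516,.1698,-18.13],.18,z0); print([proj(w,V[i]).round(1) for i in (5,6,7,8,9)])
c=proj(w,verts([.516,.1698,-18.13],.18,.03)[5]).astype(int);print(c)
y0=max(0,c[1]-60);x0=c[0]-80
cv2.imwrite("pics/w14z.png",cv2.resize(w["image"][y0:y0+120,x0:x0+160,::-1],None,fx=5,fy=5,interpolation=cv2.INTER_NEAREST));print(x0,y0)
```

```text
[array([307. , 260.2]), array([267.8, 246.7]), array([346.3, 246.6]), array([274.1, 244.9]), array([340. , 244.8])]
[array([306.9, 264.9]), array([266.6, 250.5]), array([347.5, 250.4]), array([273.1, 248.6]), array([341. , 248.5])]
[306 260]
226 200
```

View pics/w14z.png

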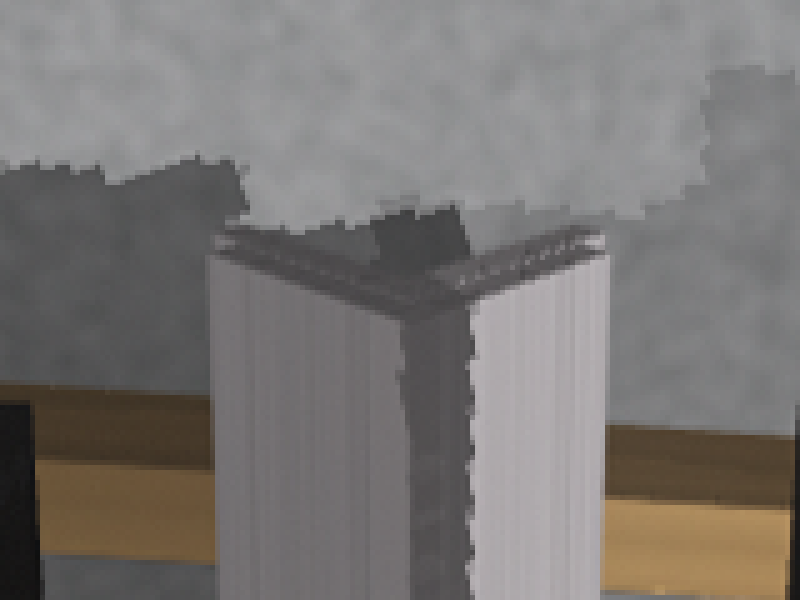

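The end faces lie in one plane, and the upper corners at row 251 and ridge at row 264 match the fully seated prediction of 250.5 and 264.9. I'll check the bystanders, then hand in.

Run:
```python
from h import *
s=snap("top","pics/t15.png")
for l in ("short_centre","tube_centre"):
    print(l,[np.round(d["at"]) for d in ctrl.mark_of(s,l)])
o=ctrl.get_obs();print(o["clock"],o["opening"],o["force"])
print(ctrl.close_job())
```

```text
short_centre [array([203., 477.])]
tube_centre [array([199., 364.])]
21.05 0.0682814404473607 [ 0.18394665  0.49018865 -0.11478769]
the job is handed in; nothing more can be done
None
```

View pics/t15.png

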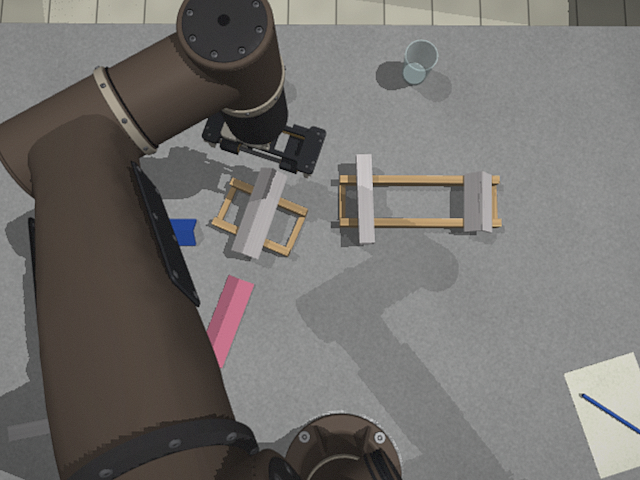

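The 180 mm angle from the middle of the rack is nested over the guard on the stand and released. I handed in at 21.05 s with the gripper clear of everything.

**One extra step:** after first lifting the guard, I set it back on its rack place and regripped it 13 mm higher. The first grip would have pushed the fingertips onto the lower guard.

**Final checks:**
- **Alignment:** the upper guard's fitted pose is within about 0.1 mm and 0.1° of the pose the bottom guard had before nesting.
- **Seating:** contact came at the expected seated height, and a close view of one end agrees with full seating. In the longer wrist view, the overall ridge length came out about 2 px short of the prediction, which is within my reading error.
- **Ends flush:** the visible end faces lie in one plane to about 0.5 mm. A thin light seam shows between the layers, and I did not look at the far end close up.
- **Bottom guard:** it looks unmoved on its stand, but it is now mostly covered, so I did not measure it again.
- **Other offcuts:** the short angle and the tube are still on the rack. The detector marks moved at most 3 px, which is within its error.

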